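Fetch the thread spool from behind the bottle and jar

TASK

The grey thread spool stands at the back of the wooden tray, hemmed in by the tall brown bottle and the white jar. First stand the bottle and the jar upright on the cork mat, then take the spool out and stand it upright in the middle of the round wooden stand, and only after that put the bottle and the jar back upright in the tray, each on the very ring mark it came from. Never tip any of them over, and leave the mug, the red-lidded tub and the fly box where they are.

Things in the scene. Friction and masses are not known exactly. Their poses are not given: they have to be found in the camera images.
- tray: Low wooden tray, 160 (x) by 200 (y) mm, fixed; rim 8 mm thick and 14 mm high, inner floor 8 mm above the table. Origin: centre of its underside, on the table. Three dark ring marks are painted flat on its floor; in the tray's frame they are centred at x -20, y +30 mm and x -20, y -30 mm (60 mm across: bottle and jar, either way round) and at x +22, y 0 mm (46 mm across: spool). Its x axis points away from the robot, within about 0.35 rad.
- mat: Plain flat cork mat, 140 (x) by 200 (y) by 8 mm thick, fixed: the side area, empty at the start. Origin: centre of its underside, on the table.
- stand: Low round dark wooden stand with a cork top, 80 mm across, 14 mm high, fixed, empty at the start. Origin: centre of its underside, on the table.
- bottle_c (a point): Centre (half-way up) of the tall brown glass bottle with a narrower black cap: 110 mm high, 44 mm across up to 80 mm above its foot, cap 29 mm across from 90 mm up; about 0.15 kg. z is its upright axis. At the start it stands on one of the two larger marks of the tray.
- jar_c (a point): Centre (half-way up) of the white jar with a steel lid: straight cylinder 50 mm across and 95 mm high, about 0.18 kg. z is its upright axis. At the start it stands on the other larger mark, beside the bottle, with about 13 mm between them.
- spool_c (a point): Centre (half-way up) of the grey thread spool, standing on end: 44 mm high, 38 mm across its end flanges (5 mm thick), 36 mm across the thread between them, about 0.06 kg, solid. z is its upright axis. At the start it stands on the small mark at the back of the tray, some 8 mm from the jar and 11 mm from the bottle.
- mug: Bystander: blue mug, 76 mm across, 85 mm high, loose, at the far side of the table. Origin: centre of its underside.
- tub: Bystander: white tub with a red lid, 90 mm across, 62 mm high, loose, at the far side of the table. Origin: centre of its underside.
- flybox: Bystander: flat grey closed fly box, 80 (x) by 120 (y) by 26 mm high, loose, close in front of the robot. Origin: centre of its underside.
Things that resemble listed ones, but are neither listed nor needed, are in the scene too. Leave any turquoise look-alike of the part that bears jar_c alone. Leave any turquoise look-alike of the part that bears spool_c alone.

How it is judged:
By the outcome, as a careful person would: the job done as asked, in the order asked, and still so for the second after the job is handed in, with the robot touching nothing.
It also fails if it takes over 134 s, if anything falls off the work surface, if the arm or the gripper's body presses on something with over 40 N, if the wrist force passes 120 N, or if a joint passes its speed limit or range.

ROBOT

A 7-joint arm with a two-finger parallel gripper is mounted at the origin on the work surface. World frame = base frame: x ahead of the robot, y to its left, z up, the work surface at z = 0. Lengths are in m, angles in degrees, forces in N, time in s.
With the tool pointing down it reaches from about 0.425 to 0.875 m from the base axis. Payload 4.7 kg.
Tool frame: the origin (TCP) lies at the very end of the fingers, on their centre line; the grasp point (between the pads) lies 19 mm behind it; z points along the fingers, y is the line along which they close (so a half turn about z gives the same grasp; the last joint's range is limited). The gripper opens to 87 mm and grips with 3 to 60 N. Pads are 19 mm wide; open, the fingers measure 117 mm over their backs; the gripper's body (75 mm by 190 mm) begins 51 mm behind the grasp point.
Start: joints at [-65.369, 18.392, -4.016, 83.108, 1.295, 78.541, -3.26], TCP at [0.263, 0.595, 0.223] pointing down, gripper open.
Joint ranges: [-163.93, 163.93], [-17.29, 119.83], [-79.2, 71.16], [3.27, 140.29], [-89.18, 269.18], [5.43, 117.66], [-154.24, 154.24]. Speed limits (degrees/s): [147.25, 147.25, 180, 180, 180, 180, 180].

INTERFACE

Orientations are given as [roll, pitch, yaw] about the fixed x, y, z axes, in that order (R = Rz(yaw) Ry(pitch) Rx(roll)).
In Python, from cell import telemetry, cams, env gives the robot as it stands.
- The arm moves only by the tool arm_command, never from a script. Its argument "series" is text: rows parted by semicolons, each of 5 numbers parted by spaces: the shift along the tool's x, y, z in mm, then the turn about the tool's z in rad, then the closure in counts, from 0 (fully open) to 255 (shut). A call has 1 to 20 rows; each row shifts and turns the commanded pose from where the row before left it, along the tool's axes as they then stand; what a row does not reach is not made up. A row lasts 1/12 s, in which the tool goes at most 41.7 mm and 7.16 degrees, less where a joint would pass 70% of its speed; a pose out of reach is approached as far as the arm can. A call is refused whole if a number of a shift passes 41.7 or a number of a turn 0.125, either way. A call with a gripper value outside its range is refused whole. The fingers move at their own pace and stop on an object; "squeeze" is the grip in N (left out, the last holds). Time passes only in rows, so rows that do not move let the fingers close. It gives the time, the measured TCP pose, the force, the opening and the grip force at its end, in the units of the state.
- telemetry.get_obs(): the state, without advancing time (a new reading comes with each control period).
- cams.read_camera(name): name is "side" or "top" or "wrist"; returns the picture (384x512x3 uint8, blue, green, red); there is no depth.
- cams.calibration(name): a dict with "K" (3x3 intrinsics, pixels), "dist" ([k1, k2, p1, p2, k3] as OpenCV has them; the pictures are not rectified), "origin" and "rotation" of the camera in the world; the wrist camera has in their place "hand_eye" (4x4, takes a point from camera to tool coordinates, whose origin is the TCP and whose axes are the flange's). Camera axes: x right, y down, z forward; pixel columns grow to the right and rows downward; lengths in m; the calibration is good to about 2 mm. A picture is of the moment at which its call begins: read the wrist's pose just before it. calibration takes no time and is no camera call.
- env.sign_off(): hands the job in; it is judged then, once.
The state is a dict: "time_s": time; "qpos": joint angles; "joint_velocities": joint speeds; "effort": joint torques, N m; "tool_pos": TCP position; "tool_rot": TCP orientation; "force": force on the tool from outside, world axes, zero at the start; "wrist_torque": the same for the moment, N m; "grip_width": finger opening in m; "grasp_force": force on a finger pad.
Only numpy, scipy, OpenCV 4.12 (cv2) and the standard library are available. Lean on these libraries where they do the work, as an engineer would, in place of code of your own. Each camera call takes 0.05 s, during which the arm holds its last target. There are 200 camera calls.

## Working session

There is one attempt and no reset: what is moved stays moved. The work goes in short steps, Python scripts to look and compute and a tool call to move; the robot and the scene stay as the last step left them, time stands still between calls to the robot, and variables do not carry over. Pictures are saved under pics/ and viewed, at most 14 in all, crops included, and the job is handed in when it is done.

Besides the shell and the picture viewer there is one more tool, called after "Request:" by a JSON object that holds its "fn" and its "kwargs". arm_command: Moves the arm, as the interface text tells. Its arguments: {"type":"object","properties":{"series":{"type":"string"},"squeeze":{"type":"number"}},"required":["series"]}

```bash
mkdir -p pics; ls
python3 - <<'E'
from cell import telemetry, cams, env
import cv2
o=telemetry.get_obs(); print({k:o[k] for k in ('time_s','tool_pos','tool_rot','grip_width','force')})
for n in('side','top','wrist'):
    cv2.imwrite(f'pics/{n}0.png',cams.read_camera(n)); print(n,cams.calibration(n))
E
```

```text
pics
{'time_s': 0.0, 'tool_pos': array([0.26237905, 0.59409436, 0.22145649]), 'tool_rot': array([-1.79892107e+02,  5.55006827e-03,  1.56178785e+02]), 'grip_width': 0.08687639482654907, 'force': array([ 0.17543774,  0.01141141, -0.03629701])}
side {'K': array([[499.90946655,   0.        , 253.305781  ],
       [  0.        , 499.90946655, 189.37475271],
       [  0.        ,   0.        ,   1.        ]]), 'dist': array([-0.12616214,  0.        ,  0.        ,  0.        ,  0.        ]), 'origin': array([ 0.4593553 , -0.80318115,  1.02959285]), 'rotation': array([-140.36700811,   -0.68167383,   -7.54310557])}
top {'K': array([[497.76227705,   0.        , 256.82517026],
       [  0.        , 497.76227705, 188.55478325],
       [  0.        ,   0.        ,   1.        ]]), 'dist': array([-0.16615771,  0.        ,  0.        ,  0.        ,  0.        ]), 'origin': array([ 0.46182316, -0.02883549,  1.44524015]), 'rotation': array([-175.98118852,    1.05735268,  -88.87169761])}
wrist {'K': array([[279.47583956,   0.        , 255.23140019],
       [  0.        , 279.47583956, 191.0745507 ],
       [  0.        ,   0.        ,   1.        ]]), 'dist': array([-0.0119938,  0.       ,  0.       ,  0.       ,  0.       ]), 'hand_eye': array([[-5.54238927e-04, -9.69111702e-01, -2.46621577e-01,
         6.70901029e-02],
       [ 9.99999709e-01, -4.07784259e-04, -6.44916270e-04,
         4.63380027e-04],
       [ 5.24427507e-04, -2.46621863e-01,  9.69111646e-01,
        -1.63387494e-01],
       [ 0.00000000e+00,  0.00000000e+00,  0.00000000e+00,
         1.00000000e+00]])}
```

View pics/top0.png

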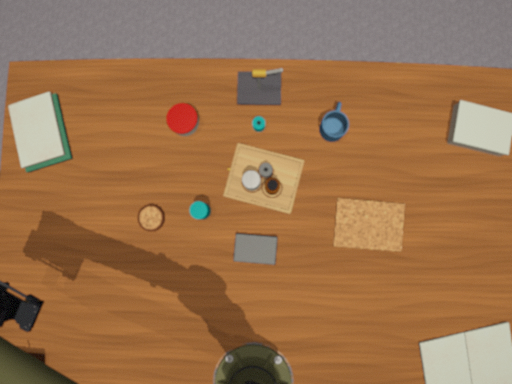

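View pics/side0.png

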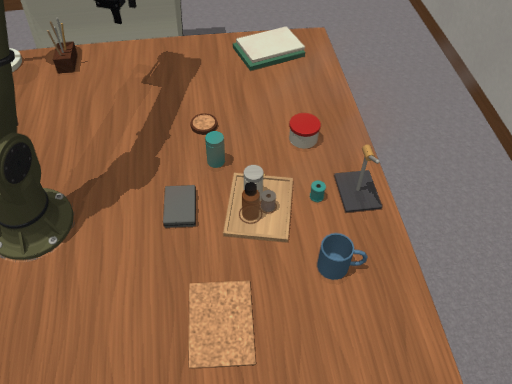

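The top view shows the tray near (264,178) with the jar (251,180), bottle (273,186) and spool (266,170). The mat is at (369,225) and the stand at (150,217). The turquoise look-alikes are at (199,210) and (259,124). The side view agrees with this.

```bash
cat > h.py <<'E'
from cell import telemetry, cams, env
import cv2, numpy as np
from scipy.spatial.transform import Rotation as R
def cam(n, obs=None):
    c=cams.calibration(n)
    if n=='wrist':
        o=obs or telemetry.get_obs(); M=R.from_euler('xyz',o['tool_rot'],degrees=True).as_matrix(); H=np.array(c['hand_eye'])
        Rc=M@H[:3,:3]; t=M@H[:3,3]+o['tool_pos']
    else: Rc=R.from_euler('xyz',c['rotation'],degrees=True).as_matrix(); t=c['origin']
    return c['K'],c['dist'],Rc,np.array(t)
def ray(C,uv,z):
    K,d,Rc,t=C
    p=cv2.undistortPoints(np.array(uv,float).reshape(-1,1,2),K,d)[:,0]
    v=np.c_[p,np.ones(len(p))]@Rc.T
    return t+v*((z-t[2])/v[:,2])[:,None]
def proj(C,P):
    K,d,Rc,t=C
    return cv2.projectPoints((np.array(P,float).reshape(-1,3)-t)@Rc,np.zeros(3),np.zeros(3),K,d)[0][:,0]
def circle(x,y,z,r,n=48):
    a=np.linspace(0,2*np.pi,n,endpoint=False); return np.c_[x+r*np.cos(a),y+r*np.sin(a),z+0*a]
def tool(dx,dy,yaw):  # world xy shift (mm) -> tool shift
    a=np.radians(yaw); return np.array([np.cos(a)*dx+np.sin(a)*dy, np.sin(a)*dx-np.cos(a)*dy])
def shot(n,name):
    o=telemetry.get_obs(); im=cams.read_camera(n); cv2.imwrite(f'pics/{name}.png',im); return im,cam(n,o),o
E
python3 - <<'E'
from h import *
im=cv2.imread('pics/top0.png'); C=cam('top'); hsv=cv2.cvtColor(im,cv2.COLOR_BGR2HSV)
def pr(n,uv,z): print(n,np.round(ray(C,uv,z)*1000).tolist())
pr('tray',[(239,144),(304,161),(291,214),(224,197)],.014)
pr('mat',[(337,199),(405,201),(403,251),(334,248)],.008)
pr('stand',[(150,217)],.014); pr('bottle',[(273,186)],.118); pr('jar',[(251,180)],.103); pr('spool',[(266,170)],.052)
pr('mug',[(333,126)],.085);pr('fly',[(256,249)],.026);pr('tjar',[(199,210)],.095);pr('tub',[(182,118)],.062);pr('tspool',[(259,124)],.044)
for p in((300,155),(370,225),(150,217),(200,300)): print(p,hsv[p[1],p[0]])
E
```

```text
tray [[691.0, 54.0, 14.0], [644.0, -135.0, 14.0], [490.0, -100.0, 14.0], [536.0, 94.0, 14.0]]
mat [[536.0, -233.0, 8.0], [534.0, -433.0, 8.0], [388.0, -428.0, 8.0], [395.0, -226.0, 8.0]]
stand [[473.0, 308.0, 14.0]]
bottle [[562.0, -46.0, 118.0]]
jar [[579.0, 14.0, 103.0]]
spool [[612.0, -26.0, 52.0]]
mug [[735.0, -210.0, 85.0]]
fly [[389.0, -2.0, 26.0]]
tjar [[495.0, 154.0, 95.0]]
tub [[756.0, 215.0, 62.0]]
tspool [[745.0, -4.0, 44.0]]
(300, 155) [ 14 162 164]
(370, 225) [ 15 131 187]
(150, 217) [ 16 132 195]
(200, 300) [ 13 170 126]
```

Run:
```python
from h import *
print(tool(560-262,-20-594,156.2)/20)
```

```text
[-26.02173965 -22.07643689]
```

Request:
{"fn": "arm_command", "kwargs": {"series": "-26 -22 -1 0 0;-26 -22 -1 0 0;-26 -22 -1 0 0;-26 -22 -1 0 0;-26 -22 -1 0 0;-26 -22 -1 0 0;-26 -22 -1 0 0;-26 -22 -1 0 0;-26 -22 -1 0 0;-26 -22 -1 0 0;-26 -22 -1 0 0;-26 -22 -1 0 0;-26 -22 -1 0 0;-26 -22 -1 0 0;-26 -22 -1 0 0;-26 -22 -1 0 0;-26 -22 -1 0 0;-26 -22 -1 0 0;-26 -22 -1 0 0;-26 -22 -1 0 0", "squeeze": 15}}

```text
time_s: 1.82
tool_pos: [0.5608, -0.0194, 0.2426]
tool_rot: [180.0, -0.0, 156.2]
force: [-0.1, -0.6, 0.1]
grip_width: 0.0872
grasp_force: 0.0
```

Request:
{"fn": "arm_command", "kwargs": {"series": "0 0 0 0.12 0;0 0 0 0.12 0;0 0 0 0.12 0;0 0 0 0.12 0;0 0 0 0.12 0;0 0 0 0.12 0;0 0 0 0.12 0;0 0 0 0.12 0;0 0 0 0.12 0;0 0 0 0.12 0;0 0 0 0.12 0;0 0 0 0.12 0;0 0 0 0.12 0;0 0 0 0.12 0;0 0 0 0.12 0;0 0 0 0 0;0 0 0 0 0"}}

```text
time_s: 3.23
tool_pos: [0.5604, -0.0178, 0.2424]
tool_rot: [-180.0, 0.0, 53.2]
force: [-0.2, 0.6, -0.2]
grip_width: 0.087
grasp_force: 0.0
```

Run:
```python
from h import *
im,C,o=shot('wrist','w1'); print(o['time_s'],o['tool_pos'],o['tool_rot'],o['qpos'])
cv2.imwrite('pics/w1v.png',im)
```

```text
3.2333 [ 0.56038344 -0.017847    0.24237397] [-1.79983666e+02  9.62821705e-03  5.32438198e+01] [-32.29604611   7.35409125  34.59651944  95.56517133  -4.25597627
  78.42055075 -33.81940357]
```

View pics/w1.png

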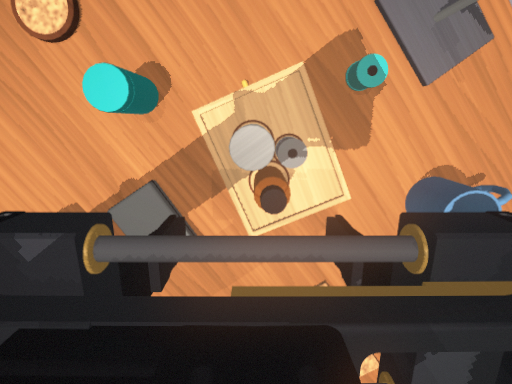

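The wrist view shows the tray corners at (193,110), (303,63), (350,197) and (250,233). The jar lid is at (252,147), the bottle cap at (273,198) and the spool top at (292,152).

```bash
cat >> h.py <<'E'
def trayT(p,P): # tray pose (x,y,yaw) -> world
    c,s=np.cos(p[2]),np.sin(p[2]); P=np.array(P,float).reshape(-1,3); return np.c_[p[0]+c*P[:,0]-s*P[:,1],p[1]+s*P[:,0]+c*P[:,1],P[:,2]]
def draw(im,C,P,col):
    cv2.polylines(im,[np.round(proj(C,P)*8).astype(np.int32)],True,col,1,cv2.LINE_AA,3)
E
python3 - <<'E'
from h import *
from scipy.optimize import least_squares
o=telemetry.get_obs(); C=cam('wrist',o); im=cv2.imread('pics/w1.png')
T=np.array([[-80,100,14],[80,100,14],[80,-100,14],[-80,-100,14]])/1000
uv=np.array([(193,110),(303,63),(350,197),(250,233)],float)
f=least_squares(lambda p:(proj(C,trayT(p,T))-uv).ravel(),[.59,-.02,-.24]); p=f.x
print('tray',p,np.round(f.fun,1))
for n,q,z in(('bottle',(273,198),.118),('jar',(252,147),.103),('spool',(292,152),.052)): print(n,ray(C,[q],z)[0])
print('marks',trayT(p,[[-.02,.03,.008],[-.02,-.03,.008],[.022,0,.008]]))
m=trayT(p,[[-.02,.03,.008],[-.02,-.03,.008],[.022,0,.008]])
big=cv2.resize(im,None,fx=1,fy=1)
draw(big,C,trayT(p,T),(0,0,255))
for (x,y,z),r,h,rt in zip(m,(.025,.022,.019),(.103,.118,.052),(.025,.0145,.019)):
    draw(big,C,circle(x,y,.008,r),(0,255,0)); draw(big,C,circle(x,y,h,rt),(255,0,255))
cv2.imwrite('pics/w1o.png',cv2.resize(big[40:250,170:370],None,fx=2.8,fy=2.8,interpolation=cv2.INTER_CUBIC))
E
```

```text
tray [ 0.59357077 -0.01838448 -0.25069646] [-0.9 -0.7  0.7 -2.6  0.7  0.8 -0.6  3.7]
bottle [ 0.56737857 -0.03997947  0.118     ]
jar [0.58095595 0.01570805 0.103     ]
spool [ 0.61430626 -0.02298793  0.052     ]
marks [[ 0.58163833  0.01563929  0.008     ]
 [ 0.56675361 -0.0424851   0.008     ]
 [ 0.61488305 -0.02384221  0.008     ]]
```

View pics/w1o.png

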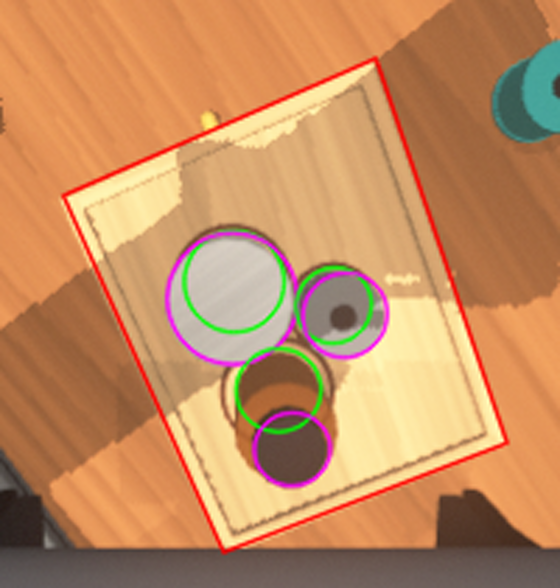

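The tray fit and the known object sizes agree to about 2 mm. I'll grasp the bottle first, closing clear of the jar and spool.

Request:
{"fn": "arm_command", "kwargs": {"series": "-7.5 10 0 0 0;-7.5 9.5 0 0 0;0 0 0 0 0;0 0 25 0 0;0 0 30 0 0;0 0 30 0 0;0 0 30 0 0;0 0 30 0 0;0 0 24 0 0;0 0 14 0 0;0 0 6 0 0;0 0 0 0 0;0 0 0 0 0;0 0 0 0 255;0 0 0 0 255;0 0 0 0 255;0 0 0 0 255;0 0 0 0 255;0 0 0 0 255;0 0 0 0 255", "squeeze": 20}}

```text
time_s: 4.95
tool_pos: [0.5672, -0.0416, 0.0537]
tool_rot: [180.0, -0.0, 53.0]
force: [0.1, -0.6, 0.6]
grip_width: 0.0483
grasp_force: 0.0
```

Request:
{"fn": "arm_command", "kwargs": {"series": "0 0 0 0 255;0 0 0 0 255;0 0 0 0 255;0 0 -5 0 255;0 0 -12 0 255;0 0 -20 0 255;0 0 -25 0 255;0 0 -25 0 255;0 0 -25 0 255;0 0 -20 0 255;0 0 -10 0 255;0 0 0 0 255"}}

```text
time_s: 5.95
tool_pos: [0.5688, -0.0419, 0.1987]
tool_rot: [179.8, -0.2, 53.0]
force: [0.7, -0.3, -1.7]
grip_width: 0.0434
grasp_force: 20.0
```

Run:
```python
from h import *
o=telemetry.get_obs(); y=o['tool_rot'][2]; p=o['tool_pos']*1000
print(p,y,o['grip_width'],o['grasp_force'],o['force'],tool(463-p[0],-280-p[1],y))
im,C,o=shot('top','t1'); hsv=cv2.cvtColor(im,cv2.COLOR_BGR2HSV)
sub=im[185:265,320:420]; cv2.imwrite('pics/t1.png',cv2.resize(sub,None,fx=6,fy=6,interpolation=cv2.INTER_CUBIC))
sub=cv2.imread('pics/top0.png')[185:245,120:180]; cv2.imwrite('pics/t1s.png',cv2.resize(sub,None,fx=6,fy=6,interpolation=cv2.INTER_CUBIC))
```

```text
[568.77541933 -41.91418045 198.68745528] 53.03324962979377 0.04340921511510442 19.999424871057272 [ 0.70411945 -0.30756115 -1.71110706] [-253.8351106    58.66032248]
```

View pics/t1.png

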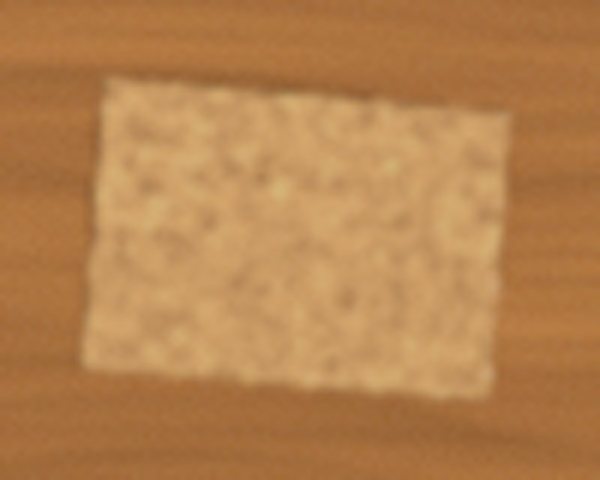

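The mat corners are at (337,198), (405,204), (402,251) and (334,246), so its centre is about (463,-330) mm. The bottle is held, with about 1.7 N on the wrist. I'll carry it to (463,-280).

Request:
{"fn": "arm_command", "kwargs": {"series": "-12 3 0 0 255;-20 4.7 0 0 255;-25 5.7 0 0 255;-25 5.7 0 0 255;-25 5.7 0 0 255;-25 5.7 0 0 255;-25 5.7 0 0 255;-25 5.7 0 0 255;-25 5.7 0 0 255;-20 4.6 0 0 255;-15 3.5 0 0 255;-12 3 0 0 255;0 0 0 0 255;0 0 20 0 255;0 0 30 0 255;0 0 30 0 255;0 0 30 0 255;0 0 20 0 255;0 0 0 0 255"}}

```text
time_s: 7.58
tool_pos: [0.4571, -0.277, 0.0602]
tool_rot: [-179.4, 0.2, 53.1]
force: [-1.4, 1.1, -2.7]
grip_width: 0.0435
grasp_force: 20.0
```

Request:
{"fn": "arm_command", "kwargs": {"series": "0 0 7 0 255;0 0 4 0 255;0 0 2 0 255;0 0 0 0 255;0 0 0 0 255"}}

```text
time_s: 8.0
tool_pos: [0.4622, -0.2803, 0.0536]
tool_rot: [179.9, -0.1, 53.1]
force: [0.1, 0.6, 1.0]
grip_width: 0.0437
grasp_force: 20.0
```

Request:
{"fn": "arm_command", "kwargs": {"series": "0 0 0 0 0;0 0 0 0 0;0 0 0 0 0;0 0 0 0 0;0 0 0 0 0;0 0 -5 0 0;0 0 -15 0 0;0 0 -30 0 0;0 0 -30 0 0;0 0 -30 0 0;0 0 -30 -0.12 0;0 0 -10 -0.12 0;0 0 0 -0.12 0;0 0 0 -0.12 0;0 0 0 -0.12 0;0 0 0 -0.12 0;0 0 0 -0.12 0;0 0 0 0 0"}}

```text
time_s: 9.5
tool_pos: [0.4612, -0.28, 0.2029]
tool_rot: [180.0, 0.0, 101.3]
force: [0.3, -0.0, -0.2]
grip_width: 0.0867
grasp_force: 0.0
```

Run:
```python
from h import *
o=telemetry.get_obs(); y=o['tool_rot'][2]; p=o['tool_pos']*1000
print(p,y,o['grip_width'],tool(581.3-p[0],15.7-p[1],y))
shot('side','s2')
```

```text
[ 461.21770628 -280.01739026  202.88383329] 101.33022905840862 0.08672066100817491 [266.36240988 175.83969623]
```

View pics/s2.png

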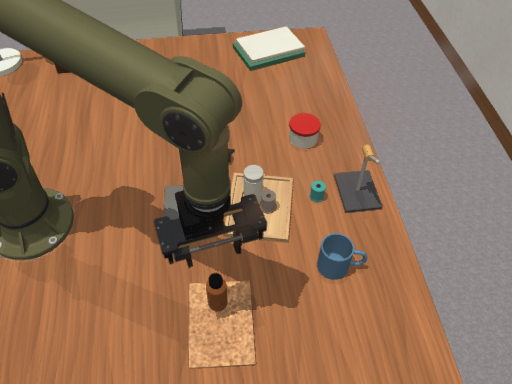

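The bottle stands upright on the mat at (216,292). Next is the jar.

Request:
{"fn": "arm_command", "kwargs": {"series": "10 6.6 0 0 0;20 13.2 0 0 0;26 17.2 0 0 0;26 17.2 0 0 0;26 17.2 0 0 0;26 17.2 0 0 0;26 17.2 0 0 0;26 17.2 0 0 0;26 17.2 0 0 0;24 15.8 0 0 0;16 10.6 0 0 0;10 6.6 0 0 0;4 2.6 0 0 0;0 0 0 0 0;0 0 0 0 0;0 0 0 0 0"}}

```text
time_s: 10.88
tool_pos: [0.5819, 0.0129, 0.2028]
tool_rot: [-180.0, 0.0, 101.0]
force: [0.3, -0.3, -0.7]
grip_width: 0.0868
grasp_force: 0.0
```

Run:
```python
from h import *
im,C,o=shot('wrist','w3'); y=o['tool_rot'][2]; p=o['tool_pos']*1000
print(p,y,tool(581.3-p[0],15.7-p[1],y))
draw(im,C,circle(.5813,.0157,.103,.025),(255,0,255)); draw(im,C,circle(.6146,-.0234,.052,.019),(255,0,255))
draw(im,C,circle(.5668,-.0425,.008,.030),(0,255,0))
cv2.imwrite('pics/w3.png',im)
```

```text
[581.93586553  12.91520643 202.76662731] 100.97635606775901 [ 2.85491938 -0.09399736]
```

View pics/w3.png

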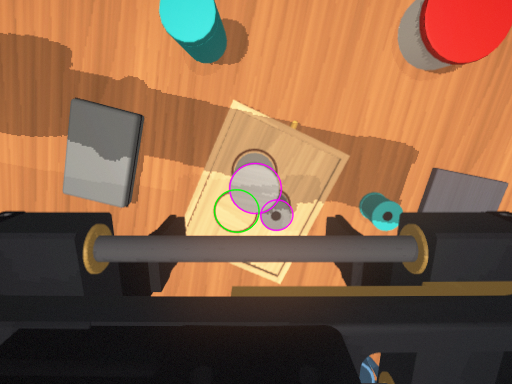

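The overlays sit on the jar lid (255,188) and the spool (277,215) to within about 1 px. I'll descend on the jar.

Request:
{"fn": "arm_command", "kwargs": {"series": "3 0 0 0 0;0 0 15 0 0;0 0 30 0 0;0 0 30 0 0;0 0 30 0 0;0 0 25 0 0;0 0 14 0 0;0 0 5 0 0;0 0 0 0 0;0 0 0 0 0;0 0 0 0 255;0 0 0 0 255;0 0 0 0 255;0 0 0 0 255;0 0 0 0 255;0 0 0 0 255;0 0 0 0 255;0 0 0 0 255;0 0 0 0 255"}}

```text
time_s: 12.52
tool_pos: [0.5812, 0.018, 0.0536]
tool_rot: [-179.9, -0.0, 101.2]
force: [-1.9, -0.8, 2.6]
grip_width: 0.0498
grasp_force: 20.0
```

Request:
{"fn": "arm_command", "kwargs": {"series": "0 0 0 0 255;0 0 0 0 255;0 0 -5 0 255;0 0 -12 0 255;0 0 -20 0 255;0 0 -25 0 255;0 0 -25 0 255;0 0 -25 0 255;0 0 -20 0 255;0 0 -15 0 255;0 0 -5 0 255;0 0 0 0 255;0 0 0 0 255"}}

```text
time_s: 13.6
tool_pos: [0.5815, 0.0182, 0.2053]
tool_rot: [180.0, -0.0, 101.2]
force: [-0.6, 0.2, -1.8]
grip_width: 0.0494
grasp_force: 20.0
```

Run:
```python
from h import *
o=telemetry.get_obs(); y=o['tool_rot'][2]; p=o['tool_pos']*1000
print(p,y,o['grip_width'],o['grasp_force'],o['force'],tool(463-p[0],-385-p[1],y))
```

```text
[581.51673123  18.15400152 205.27737971] 101.17810776567198 0.04939014757391281 19.986425077077 [-0.57014818  0.15501325 -1.80905633] [-372.53029061 -194.42362794]
```

Request:
{"fn": "arm_command", "kwargs": {"series": "-10 -5.2 0 0 255;-20 -10.4 0 0 255;-26 -13.6 0 0 255;-26 -13.6 0 0 255;-26 -13.6 0 0 255;-26 -13.6 0 0 255;-26 -13.6 0 0 255;-26 -13.6 0 0 255;-26 -13.6 0 0 255;-26 -13.6 0 0 255;-26 -13.6 0 0 255;-26 -13.6 0 0 255;-26 -13.6 0 0 255;-24 -12.5 0 0 255;-18 -9.4 0 0 255;-10 -5 0 0 255;-5 -2.5 0 0 255;0 0 0 0 255;0 0 0 0 255"}}

```text
time_s: 15.18
tool_pos: [0.4634, -0.3843, 0.205]
tool_rot: [-180.0, -0.1, 101.2]
force: [0.2, -0.0, -2.3]
grip_width: 0.0499
grasp_force: 20.0
```

Request:
{"fn": "arm_command", "kwargs": {"series": "0 0 15 0 255;0 0 30 0 255;0 0 30 0 255;0 0 30 0 255;0 0 25 0 255;0 0 12 0 255;0 0 5 0 255;0 0 2 0 255;0 0 0 0 255;0 0 0 0 255;0 0 0 0 255"}}

```text
time_s: 16.1
tool_pos: [0.4641, -0.3862, 0.0582]
tool_rot: [179.9, 0.1, 101.2]
force: [-0.1, 0.7, -1.5]
grip_width: 0.0498
grasp_force: 20.0
```

Request:
{"fn": "arm_command", "kwargs": {"series": "0 0 2 0 255;0 0 2 0 255;0 0 0.5 0 255;0 0 0 0 255;0 0 0 0 255"}}

```text
time_s: 16.52
tool_pos: [0.4636, -0.386, 0.0534]
tool_rot: [179.9, 0.0, 101.2]
force: [-1.2, 1.1, 5.5]
grip_width: 0.0497
grasp_force: 20.0
```

Request:
{"fn": "arm_command", "kwargs": {"series": "0 0 0 0 0;0 0 0 0 0;0 0 0 0 0;0 0 0 0 0;0 0 0 0 0;0 0 -5 0 0;0 0 -15 0 0;0 0 -30 0 0;0 0 -30 0 0;0 0 -30 -0.12 0;0 0 -30 -0.12 0;0 0 -10 -0.12 0;0 0 0 -0.12 0;0 0 0 -0.12 0;0 0 0 0 0;0 0 0 0 0"}}

```text
time_s: 17.85
tool_pos: [0.4629, -0.3856, 0.2022]
tool_rot: [180.0, 0.0, 135.3]
force: [-0.2, -0.8, 0.3]
grip_width: 0.0875
grasp_force: 0.0
```

Run:
```python
from h import *
o=telemetry.get_obs(); y=o['tool_rot'][2]; p=o['tool_pos']*1000
print(p,y,o['grip_width'],tool(614.6-p[0],-23.4-p[1],y))
```

```text
[ 462.90765517 -385.60521061  202.24190374] 135.34805134306325 0.08752021811045342 [146.64493595 364.27797743]
```

Request:
{"fn": "arm_command", "kwargs": {"series": "4.8 12 0 0 0;8.9 22 0 0 0;11.3 28 0 0 0;11.3 28 0 0 0;11.3 28 0 0 0;11.3 28 0 0 0;11.3 28 0 0 0;11.3 28 0 0 0;11.3 28 0 0 0;11.3 28 0 0 0;11.3 28 0 0 0;11.3 28 0 0 0;9.6 24 0 0 0;6.4 16 0 0 0;3 8 0 0 0;1 2 0 0 0;0 0 0 0 0;0 0 0 0 0;0 0 0 0 0"}}

```text
time_s: 19.43
tool_pos: [0.6128, -0.0254, 0.2023]
tool_rot: [-180.0, 0.0, 135.4]
force: [0.2, -0.7, -1.0]
grip_width: 0.0869
grasp_force: 0.0
```

Run:
```python
from h import *
im,C,o=shot('wrist','w4'); y=o['tool_rot'][2]; p=o['tool_pos']*1000
print(p,y,tool(614.6-p[0],-23.4-p[1],y))
raw=im.copy()
draw(im,C,circle(.6146,-.0234,.052,.019),(255,0,255))
for x,yy in((.5668,-.0425),(.5816,.0156)): draw(im,C,circle(x,yy,.008,.030),(0,255,0))
cv2.imwrite('pics/w4o.png',np.hstack([cv2.resize(i[100:250,170:340],None,fx=2.3,fy=2.3,interpolation=cv2.INTER_CUBIC) for i in(raw,im)]))
```

```text
[612.77944781 -25.40753373 202.25738352] 135.35031292731625 [0.11566346 2.7076233 ]
```

View pics/w4o.png

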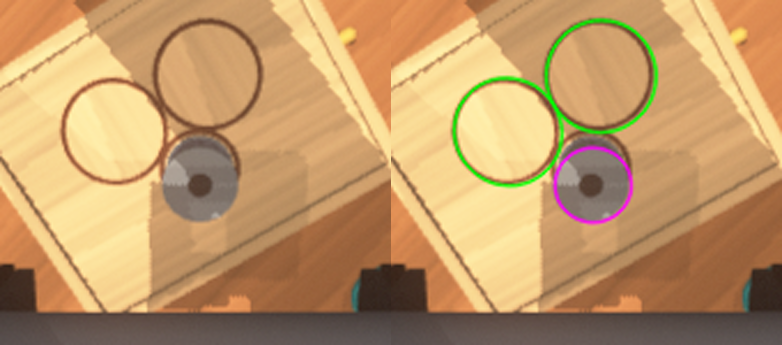

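The empty rings are visible, and the overlays match them and the spool to within about 1 px. I'll descend on the spool.

Request:
{"fn": "arm_command", "kwargs": {"series": "0 2.7 0 0 0;0 0 15 0 0;0 0 30 0 0;0 0 30 0 0;0 0 30 0 0;0 0 30 0 0;0 0 25 0 0;0 0 15 0 0;0 0 10 0 0;0 0 5 0 0;0 0 0 0 0;0 0 0 0 0;0 0 0 0 0"}}

```text
time_s: 20.57
tool_pos: [0.6163, -0.0212, 0.0136]
tool_rot: [179.9, 0.1, 135.5]
force: [1.0, -0.5, 0.5]
grip_width: 0.0874
grasp_force: 0.0
```

Run:
```python
from h import *
o=telemetry.get_obs(); print(o['tool_pos'],o['force'])
# ring centres seen at pose of w4
C=cam('wrist',dict(tool_pos=np.array([.61278,-.02541,.20226]),tool_rot=[-180,0,135.35]))
for u,v in((114,131),(208,74)): print(ray(C,[(170+(u-.5)/2.3,100+(v-.5)/2.3)],.008)*1000)
```

```text
[ 0.61632203 -0.02116428  0.01355723] [ 1.03379518 -0.46386388  0.54053785]
[[565.28580339 -42.78883042   8.        ]]
[[579.89286677  16.20712396   8.        ]]
```

Request:
{"fn": "arm_command", "kwargs": {"series": "0 -2.5 1.5 0 0;0 0 0 0 0;0 0 0 0 255;0 0 0 0 255;0 0 0 0 255;0 0 0 0 255;0 0 0 0 255;0 0 0 0 255;0 0 0 0 255;0 0 0 0 255;0 0 0 0 255;0 0 0 0 255;0 0 0 0 255", "squeeze": 15}}

```text
time_s: 21.65
tool_pos: [0.6133, -0.0228, 0.0106]
tool_rot: [180.0, -0.0, 135.6]
force: [-0.1, 0.5, 0.1]
grip_width: 0.0373
grasp_force: 15.0
```

Request:
{"fn": "arm_command", "kwargs": {"series": "0 0 0 0 255;0 0 -5 0 255;0 0 -12 0 255;0 0 -20 0 255;0 0 -25 0 255;0 0 -30 0 255;0 0 -30 0 255;0 0 -25 0 255;0 0 -10 0 255;0 0 0 0 255;0 0 0 0 255"}}

```text
time_s: 22.57
tool_pos: [0.6132, -0.0228, 0.1675]
tool_rot: [180.0, 0.0, 135.6]
force: [-0.2, 0.1, -1.4]
grip_width: 0.0375
grasp_force: 15.0
```

Run:
```python
from h import *
o=telemetry.get_obs(); y=o['tool_rot'][2]; p=o['tool_pos']*1000
print(p,y,o['grip_width'],o['grasp_force'],tool(473-p[0],308-p[1],y))
```

```text
[613.22239425 -22.78520702 167.49453052] 135.55228688028654 0.03746189440644351 14.99995669350028 [331.73834765 137.95231687]
```

View pics/t1s.png

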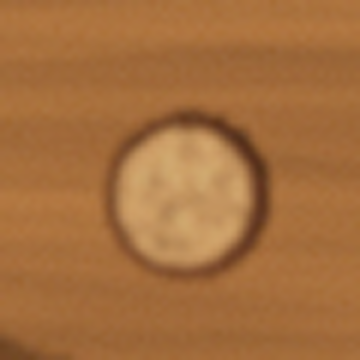

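The stand's cork top is at about (150.5,217.5) in the top picture. I'll stop short of it for a wrist view.

Request:
{"fn": "arm_command", "kwargs": {"series": "10 5.8 0 0 255;18 10.4 0 0 255;24 13.8 0 0 255;24 13.8 0 0 255;24 13.8 0 0 255;24 13.8 0 0 255;24 13.8 0 0 255;24 13.8 0 0 255;24 13.8 0 0 255;24 13.8 0 0 255;14 8 0 0 255;6 3.4 0 0 255;0 0 0 0 255;0 0 0 0 255;0 0 0 0 255"}}

```text
time_s: 23.82
tool_pos: [0.539, 0.2416, 0.1669]
tool_rot: [-179.9, 0.0, 135.4]
force: [0.8, 0.4, -0.8]
grip_width: 0.0372
grasp_force: 15.0
```

Run:
```python
from h import *
im,C,o=shot('wrist','w5'); y=o['tool_rot'][2]; p=o['tool_pos']*1000; print(p,y)
draw(im,C,circle(.473,.308,.014,.040),(255,0,255))
cv2.imwrite('pics/w5o.png',im)
```

```text
[538.99800911 241.6475297  166.94473598] 135.412083791523
```

View pics/w5o.png

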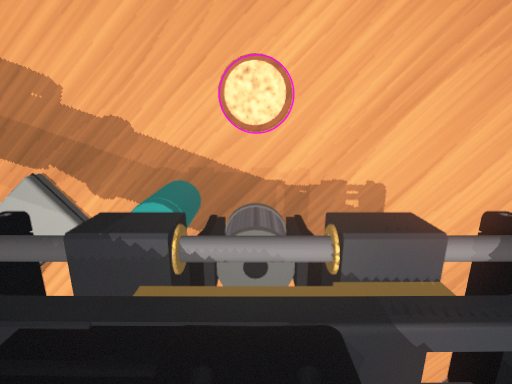

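The stand outline projected at (473,308) matches the picture, with its centre at (256,93).

Request:
{"fn": "arm_command", "kwargs": {"series": "10 0.2 0 0 255;20 0.2 0 0 255;24 0.2 0 0 255;22 0.2 0 0 255;12 0.2 0 0 255;6 0 0 0 255;0 0 0 0 255;0 0 10 0 255;0 0 25 0 255;0 0 30 0 255;0 0 30 0 255;0 0 25 0 255;0 0 15 0 255;0 0 8 0 255;0 0 0 0 255;0 0 0 0 255"}}

```text
time_s: 25.2
tool_pos: [0.4732, 0.3094, 0.0246]
tool_rot: [-180.0, 0.0, 135.5]
force: [0.7, 0.8, 0.4]
grip_width: 0.0373
grasp_force: 15.0
```

Request:
{"fn": "arm_command", "kwargs": {"series": "0 0 4 0 255;0 0 2.5 0 255;0 0 1.5 0 255;0 0 0 0 255;0 0 0 0 255;0 0 0 0 255"}}

```text
time_s: 25.7
tool_pos: [0.4724, 0.3105, 0.0169]
tool_rot: [180.0, 0.0, 135.6]
force: [0.4, 0.7, -0.5]
grip_width: 0.0372
grasp_force: 15.0
```

Request:
{"fn": "arm_command", "kwargs": {"series": "0 0 0.7 0 255;0 0 0 0 255;0 0 0 0 255"}}

```text
time_s: 25.95
tool_pos: [0.4725, 0.3105, 0.0165]
tool_rot: [180.0, -0.0, 135.6]
force: [-0.9, 0.2, 4.7]
grip_width: 0.037
grasp_force: 15.0
```

Request:
{"fn": "arm_command", "kwargs": {"series": "0 0 0 0 100;0 0 0 0 50;0 0 0 0 0;0 0 0 0 0;0 0 0 0 0;0 0 0 0 0;0 0 -5 0 0;0 0 -15 0 0;0 0 -30 0 0;0 0 -35 0 0;0 0 -35 0 0;0 0 -35 0 0;0 0 -30 0 0;-20 0 0 0 0;-30 0 0 0 0;-30 0 0 0 0;-20 0 0 0 0;0 0 0 0 0;0 0 0 0 0"}}

```text
time_s: 27.53
tool_pos: [0.5443, 0.2389, 0.2011]
tool_rot: [180.0, 0.0, 135.4]
force: [0.2, 0.6, -0.8]
grip_width: 0.0871
grasp_force: 0.0
```

Run:
```python
from h import *
im,C,o=shot('wrist','w6'); y=o['tool_rot'][2]; p=o['tool_pos']*1000; print(p,y)
print(tool(463.4-p[0],-386-p[1],y))
raw=im.copy()
draw(im,C,circle(.473,.308,.014,.040),(255,0,255));draw(im,C,circle(.473,.308,.058,.019),(0,255,0))
cv2.imwrite('pics/w6o.png',np.hstack([cv2.resize(i[20:180,170:330],None,fx=2.4,fy=2.4,interpolation=cv2.INTER_CUBIC) for i in(raw,im)]))
```

```text
[544.28396553 238.93395486 201.07142168] 135.37470933707726
[-381.42923752 -501.59386019]
```

View pics/w6o.png

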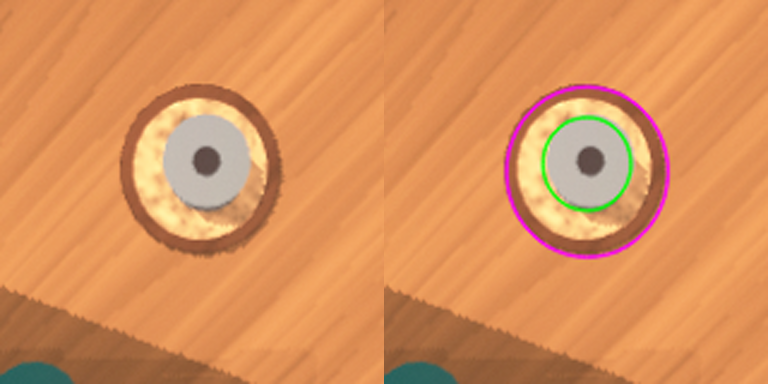

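The spool stands upright on the stand, within about 2 mm of centre. Now I'll go back for the jar.

Request:
{"fn": "arm_command", "kwargs": {"series": "-8 -10.5 0 0 0;-15 -19.7 0 0 0;-22 -29 0 0 0;-22 -29 0 0 0;-22 -29 0 0 0;-22 -29 0 0 0;-22 -29 0 0 0;-22 -29 0 0 0;-22 -29 0 0 0;-22 -29 0 0 0;-22 -29 0 0 0;-22 -29 0 0 0;-22 -29 0 0 0;-22 -29 0 0 0;-22 -29 0 0 0;-22 -29 0 0 0;-22 -29 0 0 0;-16 -21 0 0 0;-8 -10.5 0 0 0;-4 -5 0 0 0"}}

```text
time_s: 29.25
tool_pos: [0.4626, -0.3866, 0.2008]
tool_rot: [-180.0, -0.0, 135.4]
force: [0.8, -0.7, -0.2]
grip_width: 0.0869
grasp_force: 0.0
```

Request:
{"fn": "arm_command", "kwargs": {"series": "0 0 0 0.12 0;0 0 0 0.12 0;0 0 0 0.12 0;0 0 0 0.12 0;0 0 0 0.12 0;0 0 0 0 0;0 0 0 0 0;0 0 0 0 0"}}

```text
time_s: 29.92
tool_pos: [0.4647, -0.3836, 0.2008]
tool_rot: [180.0, -0.1, 101.4]
force: [-0.1, -0.1, 0.7]
grip_width: 0.0874
grasp_force: 0.0
```

Run:
```python
from h import *
im,C,o=shot('wrist','w7'); y=o['tool_rot'][2]; p=o['tool_pos']*1000; print(p,y,tool(463.4-p[0],-386-p[1],y))
draw(im,C,circle(.4634,-.387,.103,.025),(255,0,255));draw(im,C,circle(.462,-.280,.118,.0145),(0,255,0))
cv2.imwrite('pics/w7o.png',im)
```

```text
[ 464.68954553 -383.62232603  200.79008559] 101.43342212594483 [-2.07486524 -1.73527964]
```

View pics/w7o.png

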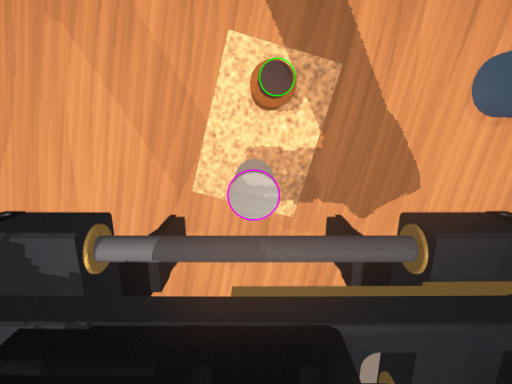

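Both stand upright where the overlays predict, the jar lid at (254,194) and the cap at (277,78). I'll grasp the jar.

Request:
{"fn": "arm_command", "kwargs": {"series": "-3 -1.9 0 0 0;0 0 15 0 0;0 0 30 0 0;0 0 30 0 0;0 0 30 0 0;0 0 25 0 0;0 0 12 0 0;0 0 5 0 0;0 0 0 0 0;0 0 0 0 0;0 0 0 0 255;0 0 0 0 255;0 0 0 0 255;0 0 0 0 255;0 0 0 0 255;0 0 0 0 255;0 0 0 0 255;0 0 0 0 255;0 0 0 0 255;0 0 0 0 255", "squeeze": 20}}

```text
time_s: 31.63
tool_pos: [0.4633, -0.3879, 0.0539]
tool_rot: [180.0, 0.0, 101.2]
force: [0.1, 0.5, 1.0]
grip_width: 0.0494
grasp_force: 20.0
```

Request:
{"fn": "arm_command", "kwargs": {"series": "0 0 0 0 255;0 0 0 0 255;0 0 -5 0 255;0 0 -12 0 255;0 0 -20 0 255;0 0 -25 0 255;0 0 -25 0 255;0 0 -25 0 255;0 0 -20 0 255;0 0 -15 0 255;0 0 -5 0 255;0 0 0 0 255;0 0 0 0 255"}}

```text
time_s: 32.72
tool_pos: [0.4626, -0.3878, 0.2054]
tool_rot: [-180.0, -0.0, 101.2]
force: [0.9, -0.3, -2.5]
grip_width: 0.0495
grasp_force: 20.0
```

Run:
```python
from h import *
o=telemetry.get_obs(); y=o['tool_rot'][2]; p=o['tool_pos']*1000
print(p,y,o['grip_width'],o['grasp_force'],tool(580.8-p[0],16-p[1],y))
```

```text
[ 462.63284963 -387.7724311   205.43309044] 101.16423006836203 0.04947721375070638 19.978082408197224 [373.25178439 194.11016715]
```

Request:
{"fn": "arm_command", "kwargs": {"series": "10 5.2 0 0 255;20 10.4 0 0 255;26 13.5 0 0 255;26 13.5 0 0 255;26 13.5 0 0 255;26 13.5 0 0 255;26 13.5 0 0 255;26 13.5 0 0 255;26 13.5 0 0 255;26 13.5 0 0 255;26 13.5 0 0 255;26 13.5 0 0 255;26 13.5 0 0 255;24 12.5 0 0 255;18 9.4 0 0 255;10 5.2 0 0 255;5 2.6 0 0 255;0 0 0 0 255;0 0 0 0 255;0 0 0 0 255"}}

```text
time_s: 34.38
tool_pos: [0.5805, 0.0133, 0.2059]
tool_rot: [-180.0, 0.0, 101.0]
force: [0.4, -0.6, -1.3]
grip_width: 0.0494
grasp_force: 20.0
```

Request:
{"fn": "arm_command", "kwargs": {"series": "0 0 15 0 255;0 0 30 0 255;0 0 30 0 255;0 0 30 0 255;0 0 25 0 255;0 0 10 0 255;0 0 0 0 255;0 0 0 0 255;0 0 0 0 255"}}

```text
time_s: 35.13
tool_pos: [0.5824, 0.0149, 0.0679]
tool_rot: [179.8, 0.0, 101.1]
force: [-0.1, -0.6, -2.1]
grip_width: 0.0497
grasp_force: 20.0
```

Request:
{"fn": "arm_command", "kwargs": {"series": "1 -1 6 0 255;0 0 4 0 255;0 0 2 0 255;0 0 1.5 0 255;0 0 0.5 0 255;0 0 0 0 255;0 0 0 0 255"}}

```text
time_s: 35.72
tool_pos: [0.5799, 0.0166, 0.0538]
tool_rot: [180.0, -0.1, 101.2]
force: [-3.3, 0.7, 11.2]
grip_width: 0.0498
grasp_force: 20.0
```

Request:
{"fn": "arm_command", "kwargs": {"series": "0 0 -0.5 0 255;0 0 0 0 150;0 0 0 0 80;0 0 0 0 0;0 0 0 0 0;0 0 0 0 0;0 0 0 0 0;0 0 -5 0 0;0 0 -15 0 0;0 0 -30 0 0;0 0 -30 0 0;0 0 -30 0 0;0 0 -30 0 0;0 0 -10 0 0;0 0 0 0 0;0 0 0 0 0"}}

```text
time_s: 37.05
tool_pos: [0.5796, 0.0164, 0.2023]
tool_rot: [180.0, -0.0, 101.2]
force: [0.6, -0.4, -0.6]
grip_width: 0.0871
grasp_force: 0.0
```

Run:
```python
from h import *
im,C,o=shot('wrist','w8'); y=o['tool_rot'][2]; p=o['tool_pos']*1000; print(p,y,o['grip_width'],tool(462-p[0],-280-p[1],y))
raw=im.copy()
draw(im,C,circle(.5808,.016,.103,.025),(255,0,255))
draw(im,C,circle(.5662,-.0426,.008,.030),(0,255,0))
cv2.imwrite('pics/w8o.png',np.hstack([cv2.resize(i[110:250,180:330],None,fx=2.6,fy=2.6,interpolation=cv2.INTER_CUBIC) for i in(raw,im)]))
```

```text
[579.64963147  16.35095468 202.28734265] 101.18247684812165 0.08709866537975722 [-267.90828516 -172.88861984]
```

View pics/w8o.png

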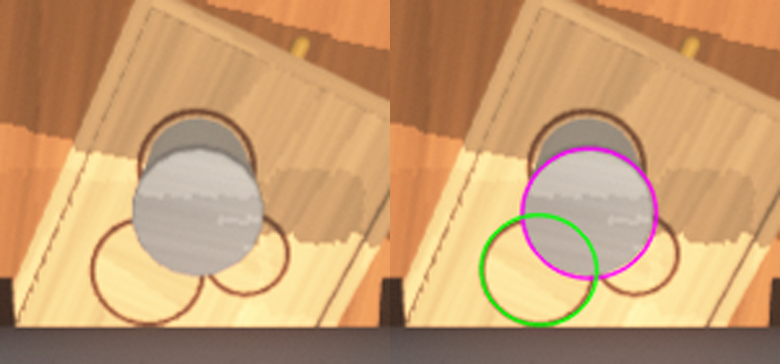

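The jar sits centred on its ring, with the lid at (198,212) in the crop and an even gap all round. I'll fetch the bottle.

Request:
{"fn": "arm_command", "kwargs": {"series": "-8 -5.2 0 0 0;-16 -10.3 0 0 0;-22 -14.2 0 0 0;-22 -14.2 0 0 0;-22 -14.2 0 0 0;-22 -14.2 0 0 0;-22 -14.2 0 0 0;-22 -14.2 0 0 0;-22 -14.2 0 0 0;-22 -14.2 0 0 0;-22 -14.2 0 0 0;-20 -12.9 0 0 0;-14 -9 0 0 0;-8 -5.2 0 0 0;-4 -2.6 0 0 0;0 0 0 0 0"}}

```text
time_s: 38.43
tool_pos: [0.4606, -0.2813, 0.2018]
tool_rot: [-179.9, -0.0, 101.0]
force: [0.0, 0.1, -0.2]
grip_width: 0.0869
grasp_force: 0.0
```

Request:
{"fn": "arm_command", "kwargs": {"series": "0 0 0 0.12 0;0 0 0 0.12 0;0 0 0 0.12 0;0 0 0 0.12 0;0 0 0 0.12 0;0 0 0 0.12 0;0 0 0 0.12 0;0 0 0 0 0;0 0 0 0 0;0 0 0 0 0"}}

```text
time_s: 39.27
tool_pos: [0.4622, -0.2794, 0.2022]
tool_rot: [-180.0, -0.0, 53.3]
force: [0.3, 0.1, -0.0]
grip_width: 0.0873
grasp_force: 0.0
```

Run:
```python
from h import *
o=telemetry.get_obs(); y=o['tool_rot'][2]; p=o['tool_pos']*1000
print(p,y,tool(461.8-p[0],-280.2-p[1],y))
```

```text
[ 462.19921399 -279.36804054  202.17146942] 53.29525960468015 [-0.90561049  0.17719477]
```

Request:
{"fn": "arm_command", "kwargs": {"series": "-0.9 0.2 15 0 0;0 0 30 0 0;0 0 30 0 0;0 0 30 0 0;0 0 25 0 0;0 0 13 0 0;0 0 5.5 0 0;0 0 0 0 0;0 0 0 0 0;0 0 0 0 255;0 0 0 0 255;0 0 0 0 255;0 0 0 0 255;0 0 0 0 255;0 0 0 0 255;0 0 0 0 255;0 0 0 0 255;0 0 0 0 255;0 0 0 0 255;0 0 0 0 255"}}

```text
time_s: 40.93
tool_pos: [0.4616, -0.2811, 0.0539]
tool_rot: [180.0, -0.0, 53.0]
force: [0.6, 0.2, 0.2]
grip_width: 0.044
grasp_force: 20.0
```

Request:
{"fn": "arm_command", "kwargs": {"series": "0 0 0 0 255;0 0 -5 0 255;0 0 -12 0 255;0 0 -20 0 255;0 0 -25 0 255;0 0 -25 0 255;0 0 -25 0 255;0 0 -25 0 255;0 0 -10 0 255;0 0 0 0 255;0 0 0 0 255"}}

```text
time_s: 41.85
tool_pos: [0.4615, -0.2808, 0.2007]
tool_rot: [180.0, -0.0, 53.1]
force: [0.7, 0.1, -2.1]
grip_width: 0.0435
grasp_force: 20.0
```

Run:
```python
from h import *
o=telemetry.get_obs(); y=o['tool_rot'][2]; p=o['tool_pos']*1000
print(p,y,o['grip_width'],o['grasp_force'],tool(566-p[0],-42.6-p[1],y))
```

```text
[ 461.4556307  -280.78314459  200.68459552] 53.06086620959358 0.04347980422915486 19.999941419810057 [253.20132526 -59.58040289]
```

Request:
{"fn": "arm_command", "kwargs": {"series": "8 -1.9 0 0 255;16 -3.8 0 0 255;22 -5.2 0 0 255;22 -5.2 0 0 255;22 -5.2 0 0 255;22 -5.2 0 0 255;22 -5.2 0 0 255;22 -5.2 0 0 255;22 -5.2 0 0 255;22 -5.2 0 0 255;20 -4.6 0 0 255;18 -4.2 0 0 255;10 -2.3 0 0 255;5 -1.2 0 0 255;0 0 0 0 255;0 0 0 0 255;0 0 0 0 255"}}

```text
time_s: 43.27
tool_pos: [0.5655, -0.0448, 0.2009]
tool_rot: [180.0, 0.0, 52.9]
force: [0.5, 0.0, -1.4]
grip_width: 0.0437
grasp_force: 20.0
```

Run:
```python
from h import *
o=telemetry.get_obs(); y=o['tool_rot'][2]; p=o['tool_pos']*1000
print(p,y,tool(566-p[0],-42.6-p[1],y))
```

```text
[565.50435085 -44.80776488 200.85964358] 52.90478787361971 [ 2.05993556 -0.93624748]
```

Request:
{"fn": "arm_command", "kwargs": {"series": "1 -0.5 0 0 255;0 0 15 0 255;0 0 30 0 255;0 0 30 0 255;0 0 30 0 255;0 0 20 0 255;0 0 10 0 255;0 0 0 0 255;0 0 0 0 255;0 0 0 0 255"}}

```text
time_s: 44.1
tool_pos: [0.5676, -0.0423, 0.0676]
tool_rot: [179.9, -0.1, 53.0]
force: [0.4, -0.4, -1.3]
grip_width: 0.0434
grasp_force: 20.0
```

Request:
{"fn": "arm_command", "kwargs": {"series": "-1 -1 6 0 255;0 0 4 0 255;0 0 2 0 255;0 0 1 0 255;0 0 0.5 0 255;0 0 0 0 255;0 0 0 0 255"}}

```text
time_s: 44.68
tool_pos: [0.565, -0.0419, 0.0538]
tool_rot: [-180.0, -0.1, 53.0]
force: [-4.6, 1.7, 8.9]
grip_width: 0.0431
grasp_force: 20.0
```

Request:
{"fn": "arm_command", "kwargs": {"series": "0 0 -0.5 0 255;0 0 0 0 150;0 0 0 0 80;0 0 0 0 0;0 0 0 0 0;0 0 0 0 0;0 0 0 0 0;0 0 -5 0 0;0 0 -15 0 0;0 0 -30 0 0;0 0 -30 0 0;0 0 -30 0 0;0 0 -30 0 0;0 0 -20 0 0;-15 0 0 0 0;-25 0 0 0 0;-15 0 0 0 0;-5 0 0 0 0;0 0 0 0 0;0 0 0 0 0"}}

```text
time_s: 46.35
tool_pos: [0.5288, -0.0894, 0.2126]
tool_rot: [-180.0, -0.1, 53.0]
force: [0.9, 0.3, 0.1]
grip_width: 0.0868
grasp_force: 0.0
```

Run:
```python
from h import *
im,C,o=shot('wrist','w9'); print(o['tool_pos'],o['tool_rot'],o['grip_width'])
t=cams.read_camera('top')
draw(im,C,circle(.566,-.0426,.118,.0145),(255,0,255)); draw(im,C,circle(.5808,.016,.103,.025),(255,0,255))
a=cv2.resize(im[60:250,170:360],(400,400),interpolation=cv2.INTER_CUBIC)
b=cv2.resize(cv2.imread('pics/w9.png')[60:250,170:360],(400,400),interpolation=cv2.INTER_CUBIC)
s=cv2.resize(cams.read_camera('side')[100:290,150:390],(0,0),fx=1,fy=1)
c=np.zeros((190,800,3),np.uint8); c[:,:240]=s; c[:,240:500]=t[60:250,130:390]; 
cv2.imwrite('pics/w9o.png',np.vstack([np.hstack([b,a]),c]))
```

```text
[ 0.52878583 -0.08939758  0.21257432] [-1.79968174e+02 -5.09429701e-02  5.30449953e+01] 0.08675681963852039
```

View pics/w9o.png

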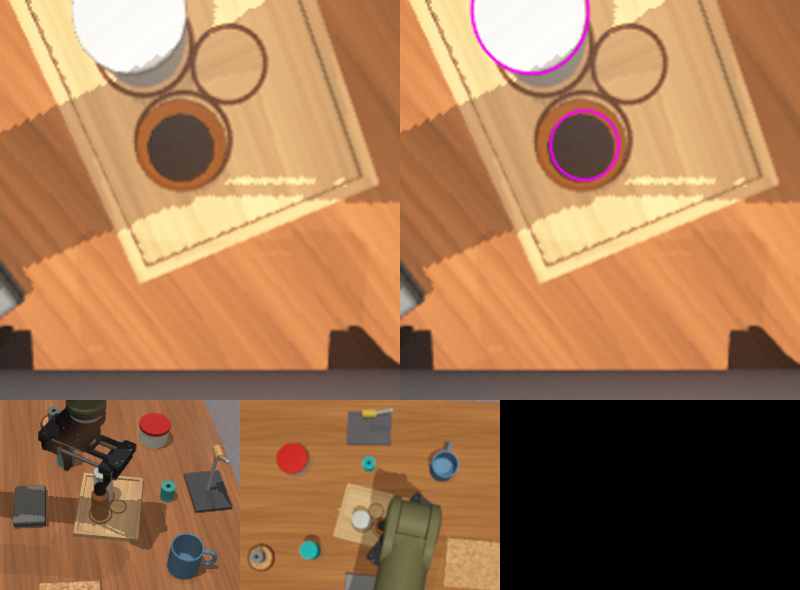

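The bottle cap at (181,147) and the jar lid match the predicted circles, each on its own ring. The spool is on the stand and the bystanders haven't moved. I'll hand in.

```bash
python3 -c "
from cell import env; print(env.sign_off())"
```

```text
the job is handed in; nothing more can be done
None
```

The job is done and handed in at about 46 s: the spool stands within about 2 mm of the middle of the stand, the bottle and jar are back upright on their own ring marks, and the last pictures show the mug, tub and fly box where they were.

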